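Hold the scan box lid at its pointer for a raking-light picture

TASK

Get the fossil scan box ready for a raking-light picture: first swing the dimmer lever to the long tick on its scale and leave it there, and only then lift the box's sprung lid until the lid lies in line with the steel pointer beside it. Finish while holding the lid there, still, because it springs shut when let go. Leave the pointer as it is set, and do not disturb the fossils and other things on the table.

Things in the scene. Friction and masses are not known exactly. Their poses are not given: they have to be found in the camera images.
- scan_box: white open-topped scan box with a hinged grey lid, 240 (x) x 240 (y) x 110 mm high, fixed to the table. Origin: centre of its underside. Its front faces its own -x, roughly towards the robot; the lid's hinge axis runs along its y at x = +120 mm, z = 110.5 mm (the far top rim). The steel pointer is mounted beside its +y wall.
- lid (a joint): angle of the lid (rad): 0 = shut, grows as the front edge rises, at most 1.4. Lid: flat grey plate 240 x 240 x 8 mm on the far rim's hinge, about 0.3 to 0.6 kg and sprung towards shut: spring torque 0.35 Nm when shut plus 1.0 Nm per rad; with its weight some 3 to 9 N at the bar, along its arc, hold it (straight up: up to 18 N at the largest angles). It falls shut when let go.
- lid_bar (a point): the lid's steel bar handle, turns with the lid: round bar 14 mm thick, 110 mm long along its y (the hinge's direction), on two end posts above the lid, bar axis 35 mm above the lid's top face, 35 mm behind the lid's front edge. Point: middle of the bar; in the lid's frame (origin on the hinge axis, x, z along the box's when shut) it lies at x = -205 mm, z = +43 mm. The posts stand at y = +-55 mm.
- lid_edge (a point): point on the lid's front edge at its +y corner, 240 mm from the hinge axis, half way through the plate; its x axis lies in the lid's plane, from front edge to hinge.
- pointer (a joint): angle at which the steel pointer is set (rad), measured exactly as the lid's angle: the lid is in line with the pointer when joint lid equals joint pointer. It is stiff and stays where it is; set anywhere from about 0.4 to 0.9.
- pointer_tip (a point): tip of the pointer: a steel strip 10 mm wide and 8 mm thick, 250 mm long from the lid's hinge axis (it turns about the same axis), 26 mm out from the box's +y side, beside an aluminium arc of 100 mm radius fixed to the box. The point's x axis runs along the strip, from tip to hinge.
- dimmer_base: lamp dimmer: grey base block 110 (x) x 80 (y) x 30 mm high fixed to the table; origin: centre of its underside. The lever's pivot axis runs along its y through x = 0, z = 30 mm. A dark steel scale arc about 50 mm in radius stands on its +y side (y = 30 mm) with four short white ticks and one long white tick.
- dimmer (a joint): angle of the dimmer lever (rad): 0 = leaning 0.7 rad from upright to the base's -x, 0.7 = upright, 1.4 = leaning 0.7 rad to the base's +x (the stops). Ticks at 0, 0.35, 0.7, 1.05 and 1.4; the long tick is at 1.05. Stays where it is left (friction about 0.1 Nm).
- dimmer_tip (a point): middle of the lever's grey grip, 110 mm from the pivot: a cylinder 20 mm thick and 30 mm long along the base's y, at the end of a 10 mm steel rod.
- dimmer_mark (a point): outer end of the long tick on the dimmer's scale, 68 mm from the pivot axis; the tick points outward along the direction the lever should have.
- vertebra: loose fossil vertebra, about 70 x 55 x 26 mm, in front of the scan box; leave alone. Origin: underside of its round body.
- calipers: loose steel calipers lying flat, about 160 x 60 x 12 mm, in front of the scan box; leave alone. Origin: middle of the beam, underside.
- card_tray: loose empty cardboard specimen tray 70 x 90 x 25 mm, in front of the dimmer; leave alone. Origin: underside centre.
- leg_bone: loose fossil leg bone about 150 mm long and 30 mm high, behind the dimmer; leave alone. Origin: middle of its underside.
- resin_jar: loose jar 56 mm wide, 85 mm high, at the left side of the table; leave alone. Origin: underside centre.
- brush: loose brush 190 mm long lying at the right side of the table; leave alone. Origin: middle, underside.
Mind the look-alikes: they are no part of the job. Several things have the shape of the dimmer_base; the one meant has the colours described above.

How it is judged:
On the way, in this order (a step that is already met when the one before it is completed fails the run):
1. the dimmer lever stands at the long tick, the lid still shut (value of joint dimmer between 0.95 and 1.15 rad and value of joint lid below 0.08 rad), for 0.3 s.
2. the lid is raised in line with the pointer, held by the fingers (angle between the x axis of lid_edge and the x axis of pointer_tip, either way round below 0.08 rad and value of joint lid above 0.3 rad and contact force between the fingers and lid above 2 N), for 0.3 s.
At the end, for the whole second after the job is handed in: Lever within 0.1 rad of the long tick (1.05); lid within 0.08 rad of the pointer's angle and slower than 0.1 rad/s, with the fingers on it (over 2 N) and none of the loose things against it, through the last second (all of step 2 and value of joint dimmer between 0.95 and 1.15 rad and velocity of joint lid between -0.1 and 0.1 rad/s and contact force between lid and vertebra below 0.5 N and contact force between lid and calipers below 0.5 N and contact force between lid and card_tray below 0.5 N and contact force between lid and leg_bone below 0.5 N and contact force between lid and resin_jar below 0.5 N and contact force between lid and brush below 0.5 N); the arm keeps its last pose, push and grip.
It fails at once if the lid is lifted while the dimmer lever is not at the long tick (value of joint lid above 0.15 rad and (value of joint dimmer below 0.9 rad or value of joint dimmer above 1.2 rad)).
It fails at once if the pointer is shifted from its setting (distance of pointer_tip from where it was at the start of the episode above 0.012 m).
It fails at once if a loose bystander (fossil, calipers, tray, jar or brush) is moved by more than 30 mm (distance of any of vertebra, calipers, card_tray, leg_bone, resin_jar, brush from where it was at the start of the episode above 0.03 m).
It also fails if it takes over 58 s, if anything falls off the work surface, if the arm or the gripper's body presses on something with over 40 N, if the wrist force passes 120 N, or if a joint passes its speed limit or range.

ROBOT

A 6-joint arm with a two-finger parallel gripper is mounted at the origin on the work surface. World frame = base frame: x ahead of the robot, y to its left, z up, the work surface at z = 0. Lengths are in m, angles in rad, forces in N, time in s.
With the tool pointing down it reaches from about 0.275 to 0.75 m from the base axis. Payload 10.2 kg.
Tool frame: the origin (TCP) lies between the finger pads; the fingertips stand 22 mm ahead of it and the grasp point (between the pads) lies 3 mm ahead of it; z points along the fingers, y is the direction in which the jaws open and shut (so a half turn about z gives the same grasp; the last joint's range is limited). The gripper opens to 85 mm and grips with 20 to 120 N. Pads are 22 mm wide; open, the fingers measure 114 mm over their backs; the gripper's body (76 mm by 85 mm) begins 54 mm behind the grasp point. The pads swing forward as they close: fully open they stand 13 mm farther back than shut.
Start: joints at [-1.429, 0.313, 1.498, -0, 1.331, -0.223], TCP at [0.187, -0.49, 0.231] pointing down, gripper open.
Joint ranges: [-2.94, 2.94], [-0.97, 2.17], [0.19, 2.56], [-1.23, 4.37], [0.02, 3.11], [-2.88, 2.88]. Speed limits (rad/s): [2.39, 2.39, 3.01, 3.14, 3.14, 3.14].

INTERFACE

Orientations are given as a rotation vector (axis times angle).
In Python, from bench import observe, vision, ticket gives the robot as it stands. The module is installed in compiled form; this text tells all that it offers.
- The arm moves only by the shell command python3 -m creep 'ROWS' [FORCE]. ROWS is JSON, a list of rows, each a list of 7 numbers: the turn, a rotation vector about the tool's x, y, z in rad, then the shift along the tool's x, y, z in cm, then the finger opening in cm, from 0 to 8.54. A call has 1 to 20 rows; each row is the pose to reach, as a shift and turn from the pose commanded when the call began, along the tool's axes at that moment; what a row does not reach only later rows make up. A row lasts 1/8 s, in which the tool goes at most 62.5 mm and 10.7 degrees, less where a joint would pass 70% of its speed; a pose out of reach is approached as far as the arm can. A call with a gripper value outside its range is refused whole. The fingers move at their own pace and stop on an object; FORCE is the grip in N (left out, the last holds). Time passes only in rows, so rows that repeat a pose let the fingers close. It gives the time, the measured TCP pose, the force and the opening at its end, in the units of the state.
- observe(): the state, without advancing time (a new reading comes with each control period).
- vision.capture(name): name is "scene" or "top" or "wrist"; returns (picture, depth): 420x560x3 uint8, blue, green, red; 420x560 float32, m along the optical axis (not along the pixel's ray), 0 where there is no reading.
- vision.camera_info(name): a dict with "intrinsics" (3x3 intrinsics, pixels), "origin" and "orientation" of the camera in the world. Camera axes: x right, y down, z forward; pixel columns grow to the right and rows downward; lengths in m; the calibration is good to about 2 mm. A picture is of the moment at which its call begins: read the wrist's pose just before it. camera_info takes no time and is no camera call; for the wrist camera it gives the pose at the moment of the call.
- ticket.sign_off(): hands the job in, once; it reports no verdict.
The state is a dict: "clock": time; "qpos": joint angles; "qvel": joint speeds; "joint_torque": joint torques, N m; "eef_pos": TCP position; "ee_rot": TCP orientation; "contact_force": force on the tool from outside, world axes, zero at the start; "torque": the same for the moment, N m; "finger_gap": finger opening in m.
Only numpy, scipy, OpenCV 4.12 (cv2) and the standard library are available. Lean on these libraries where they do the work, as an engineer would, in place of code of your own. Each camera call takes 0.05 s, during which the arm holds its last target. There are 200 camera calls.

## Working session

There is one attempt and no reset: what is moved stays moved. The work goes in short steps, Python scripts to look and compute and a shell command to move; the robot and the scene stay as the last step left them, time stands still between calls to the robot, and variables do not carry over. Pictures are saved under pics/ and viewed, about 8 in all and at most 12, crops included, and the job is handed in when it is done.

```bash
mkdir -p pics
cat > h.py <<'E'
import numpy as np, cv2
from scipy.spatial.transform import Rotation as R
from bench import observe, vision, ticket
def cap(n,f):
    info=vision.camera_info(n); im,d=vision.capture(n); cv2.imwrite(f'pics/{f}.png',im); np.savez(f'pics/{f}.npz',d=d,K=info['intrinsics'],o=info['origin'],r=np.array(info['orientation'])); return im,d
def world(f):
    z=np.load(f'pics/{f}.npz'); d=z['d'];K=z['K'];r=z['r']
    M=r if r.shape==(3,3) else R.from_rotvec(r).as_matrix()
    v,u=np.mgrid[:d.shape[0],:d.shape[1]]
    P=np.stack([(u-K[0,2])/K[0,0]*d,(v-K[1,2])/K[1,1]*d,d],-1)
    P=P@M.T+z['o']; P[d==0]=np.nan; return P
E
python3 - <<'E'
from h import *
print(observe())
for n in('scene','top'): cap(n,n+'1'); print(vision.camera_info(n))
a=cv2.imread('pics/scene1.png');b=cv2.imread('pics/top1.png')
P=world('top1'); print(P[::60,::70].round(3).tolist()[3])
E
```

```text
{'clock': 0.0, 'qpos': array([-1.42944075e+00,  3.13465045e-01,  1.49843504e+00, -7.34510418e-06,
        1.33098980e+00, -2.23418270e-01]), 'qvel': array([ 1.88083649e-04, -1.10802943e-03,  4.67378599e-05, -1.62916925e-04,
       -8.71791736e-04,  2.97763740e-04]), 'joint_torque': array([ 1.52489891e-03, -4.12260354e+01, -2.59741884e+01, -2.79255062e-05,
        4.15186136e-03,  7.76182745e-07]), 'eef_pos': array([ 0.18722864, -0.4902075 ,  0.23012815]), 'ee_rot': array([-3.08820939e+00, -5.69581534e-01, -7.23593554e-05]), 'contact_force': array([0.82827455, 0.37071272, 0.60753883]), 'torque': array([ 0.01695601, -0.00771687,  0.03028133]), 'finger_gap': 0.08531442882126111}
{'intrinsics': array([[458.18314139,   0.        , 272.21297604],
       [  0.        , 458.18314139, 211.1983238 ],
       [  0.        ,   0.        ,   1.        ]]), 'origin': array([1.73767198, 0.66589725, 1.20608076]), 'orientation': array([-1.25107681, -2.13149046,  1.02493631])}
{'intrinsics': array([[482.16202484,   0.        , 278.87308347],
       [  0.        , 482.16202484, 214.72112238],
       [  0.        ,   0.        ,   1.        ]]), 'origin': array([ 3.47035282e-01, -1.53225145e-04,  1.72272722e+00]), 'orientation': array([-2.14785957,  2.19411171, -0.0912662 ])}
[[0.682, 1.115, -0.159], [0.642, 0.752, 0.031], [0.641, 0.509, 0.006], [0.617, 0.24, 0.115], [0.629, 0.004, 0.01], [0.625, -0.248, 0.001], [0.62, -0.5, -0.001], [0.614, -0.752, -0.002]]
```

View pics/scene1.png

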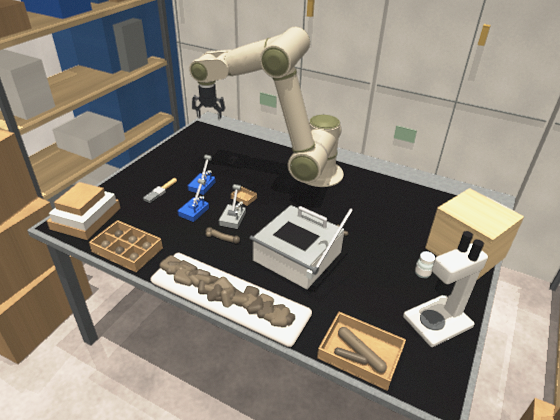

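View pics/top1.png

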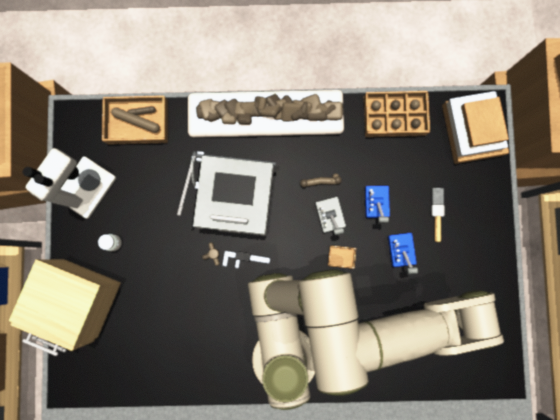

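The grey dimmer is at top (330,216) and scene (233,213). The two blue blocks, at top (377,203) and (403,250), are look-alikes, since only the first is grey. The box is at top (233,195) and the pointer at (190,183). Next I'll confirm the dimmer in a crop and measure.

Run:
```python
from h import *
a=cv2.imread('pics/scene1.png')[170:290,180:360];b=cv2.imread('pics/top1.png')[140:260,170:370]
a=cv2.resize(a,(600,400)) if 0 else cv2.resize(a,None,fx=2.4,fy=2.4,interpolation=3)
b=cv2.resize(b,(480,288),interpolation=3)
c=np.zeros((600,500,3),np.uint8); c[:288,:432]=a;c[300:588,:480]=b; cv2.imwrite('pics/crop1.png',c)
P=world('top1'); im=cv2.imread('pics/top1.png').astype(int)
def rect(m,z):
    q=P[m]; r=cv2.minAreaRect((q[:,:2]*1000).astype(np.float32)); print(z,len(q),r,np.median(q[:,2]))
sub=np.zeros(P.shape[:2],bool)
s=sub.copy(); s[140:250,180:280]=1; rect(s&(P[...,2]>.105)&(P[...,2]<.13),'boxtop')
rect(s&(P[...,2]>.14),'bar/pointer')
q=P[s&(P[...,2]>.14)]; print(np.c_[q].round(3)[::6])
s=sub.copy(); s[190:245,308:352]=1; rect(s&(P[...,2]>.022)&(P[...,2]<.04),'dimbase')
q=P[s&(P[...,2]>.05)]; print(q.round(3)[::4])
```

```text
boxtop 5110 ((573.193603515625, 178.9547882080078), (280.9929504394531, 253.4135284423828), 80.57070922851562) 0.11890057239700402
bar/pointer 338 ((533.6739501953125, 253.57643127441406), (271.16839599609375, 141.13946533203125), 39.52958679199219) 0.1634822608940304
[[0.679 0.282 0.213]
 [0.663 0.285 0.213]
 [0.659 0.284 0.202]
 [0.659 0.3   0.152]
 [0.652 0.303 0.155]
 [0.641 0.289 0.194]
 [0.643 0.307 0.152]
 [0.638 0.303 0.156]
 [0.635 0.3   0.156]
 [0.626 0.291 0.187]
 [0.624 0.289 0.179]
 [0.62  0.307 0.168]
 [0.617 0.304 0.168]
 [0.612 0.303 0.175]
 [0.612 0.294 0.152]
 [0.608 0.29  0.156]
 [0.597 0.31  0.188]
 [0.592 0.312 0.18 ]
 [0.589 0.306 0.177]
 [0.58  0.306 0.19 ]
 [0.573 0.308 0.199]
 [0.566 0.31  0.201]
 [0.558 0.312 0.211]
 [0.552 0.313 0.206]
 [0.546 0.318 0.211]
 [0.538 0.317 0.216]
 [0.536 0.311 0.213]
 [0.528 0.312 0.223]
 [0.522 0.313 0.22 ]
 [0.512 0.314 0.23 ]
 [0.494 0.231 0.163]
 [0.494 0.212 0.154]
 [0.491 0.225 0.16 ]
 [0.491 0.205 0.158]
 [0.489 0.184 0.17 ]
 [0.488 0.228 0.16 ]
 [0.488 0.209 0.155]
 [0.487 0.188 0.162]
 [0.487 0.166 0.157]
 [0.486 0.14
[... 667 characters left out ...]
77]
 [ 0.493 -0.137  0.084]
 [ 0.492 -0.153  0.051]
 [ 0.488 -0.17   0.06 ]
 [ 0.485 -0.17   0.051]
 [ 0.48  -0.144  0.075]
 [ 0.48  -0.175  0.072]
 [ 0.476 -0.147  0.081]
 [ 0.473 -0.144  0.075]
 [ 0.472 -0.177  0.082]
 [ 0.469 -0.177  0.082]
 [ 0.467 -0.151  0.069]
 [ 0.463 -0.144  0.072]
 [ 0.46  -0.178  0.1  ]
 [ 0.457 -0.175  0.099]
 [ 0.453 -0.18   0.111]
 [ 0.45  -0.184  0.101]
 [ 0.445 -0.182  0.122]
 [ 0.445 -0.195  0.125]
 [ 0.442 -0.175  0.122]
 [ 0.441 -0.187  0.131]
 [ 0.439 -0.169  0.121]
 [ 0.438 -0.181  0.129]
 [ 0.438 -0.194  0.132]
 [ 0.435 -0.178  0.127]
 [ 0.435 -0.191  0.131]
 [ 0.432 -0.175  0.123]
 [ 0.432 -0.189  0.118]
 [ 0.429 -0.172  0.116]
 [ 0.429 -0.185  0.125]]
```

View pics/crop1.png

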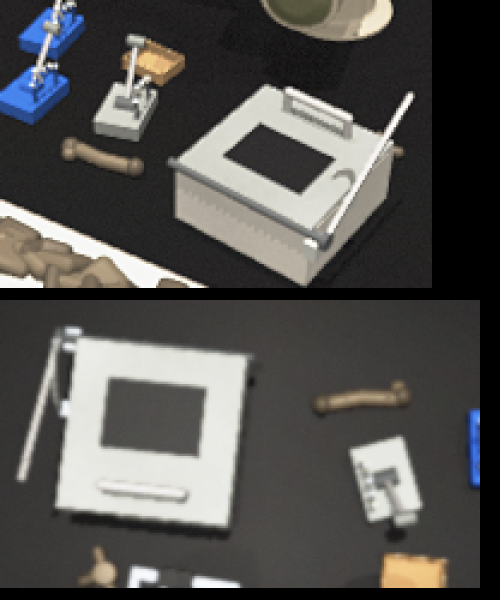

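The dimmer is confirmed: grey base, dark arc and grip leaning to -x, with the 110x80 fit at z=0.030 matching its description. Next I'll work out the first move, and refine the box yaw and pointer angle.

```bash
cat >> h.py <<'E'
def yawrot(yx,tilt=0,ax=None):
    x=np.array([np.cos(yx),np.sin(yx),0]); z=np.array([0,0,-1.]); M=np.c_[x,np.cross(z,x),z]
    return M if ax is None else R.from_rotvec(np.array(ax)*tilt).as_matrix()@M
def go(p,M):
    s=observe(); C=R.from_rotvec(s['ee_rot']).as_matrix()
    print('turn',R.from_matrix(C.T@M).as_rotvec().round(3),'shift cm',(C.T@(np.array(p)-s['eef_pos'])*100).round(2))
E
python3 - <<'E'
from h import *
go([.437,-.183,.21],yawrot(np.radians(103.5)))
P=world('top1'); s=np.zeros(P.shape[:2],bool); s[140:250,170:290]=1
m=s&(P[...,2]>.108)&(P[...,2]<.126)
m=cv2.erode(m.astype(np.uint8),np.ones((3,3)))>0; n,l,st,c=cv2.connectedComponentsWithStats(m.astype(np.uint8)); k=1+st[1:,4].argmax()
q=P[l==k]; print(cv2.minAreaRect((q[:,:2]*1000).astype(np.float32)))
m=s&(P[...,2]>.145); 
b=P[m]; b=b[(b[:,1]<.26)]; r=cv2.minAreaRect((b[:,:2]*1000).astype(np.float32)); print('bar',r,np.median(b,0)); 
d=cv2.fitLine((b[:,:2]).astype(np.float32),cv2.DIST_HUBER,0,.01,.01).ravel(); print(d,np.degrees(np.arctan2(-d[0],d[1])))
for f in('top1','scene1'):
    P=world(f); q=P.reshape(-1,3); q=q[(q[:,1]>.297)&(q[:,1]<.33)&(q[:,0]>.42)&(q[:,0]<.64)&(q[:,2]>.15)&(q[:,2]<.35)]
    d=cv2.fitLine(q.astype(np.float32),cv2.DIST_HUBER,0,.01,.01).ravel(); print(f,len(q),d,np.arctan2(abs(d[2]),np.hypot(d[0],d[1])),q[q[:,0].argmin()])
E
```

```text
turn [-1.000e-03 -1.000e-03 -1.442e+00] shift cm [ 34.29 -19.79   2.05]
((570.9337158203125, 170.3930206298828), (258.7223815917969, 239.77999877929688), 82.2402572631836)
bar ((483.0411682128906, 174.39154052734375), (121.50491333007812, 13.814380645751953), 82.65497589111328) [0.48283658 0.17529896 0.15955835]
[0.13095857 0.99138784 0.48274016 0.1744775 ] -7.524988
top1 136 [ 0.8651245  -0.11542014 -0.48809606  0.5638929   0.31157392  0.2001112 ] 0.50990695 [0.49209608 0.31853099 0.23870841]
scene1 137 [ 0.86507165 -0.11290257 -0.48877823  0.5684177   0.31043735  0.1973947 ] 0.5106887 [0.49120006 0.32200655 0.2333398 ]
```

```bash
python3 -m creep '[[0,0,-0.18,8,-4,0.5,5],[0,0,-0.36,14,-8,0.8,5],[0,0,-0.54,19,-11,1,5],[0,0,-0.72,23,-13.5,1.2,5],[0,0,-0.9,27,-16,1.5,5],[0,0,-1.08,31,-18,1.8,5],[0,0,-1.26,34.3,-19.8,2,5],[0,0,-1.44,34.3,-19.8,2,5],[0,0,-1.44,34.3,-19.8,2,5],[0,0,-1.44,34.3,-19.8,2,5],[0,0,-1.44,34.3,-19.8,2,5]]' 40
python3 - <<'E'
from h import *
im,d=cap('wrist','w1')
P=world('w1'); q=P.reshape(-1,3)
u=np.array([np.cos(np.radians(13.5)),np.sin(np.radians(13.5))]);v=np.array([-u[1],u[0]])
rel=q[:,:2]-[.5015,-.169]; a=rel@u;b=rel@v
m=(abs(b+.0)<.02)&(a<.0)&(a>-.12)&(q[:,2]>.095)&(q[:,2]<.15); g=np.c_[a,b,q[:,2]][m]; print(len(g),np.median(g,0),g.min(0),g.max(0))
E
```

```text
clock: 1.48
eef_pos: [0.4369, -0.1835, 0.2107]
ee_rot: [-1.95, -2.463, -0.0]
contact_force: [-0.1, 0.3, -0.2]
finger_gap: 0.0498
1180 [-0.06587732 -0.00150853  0.12558404] [-0.07707735 -0.01887135  0.09505976] [-0.04342115  0.01156891  0.12970365]
```

View pics/w1.png

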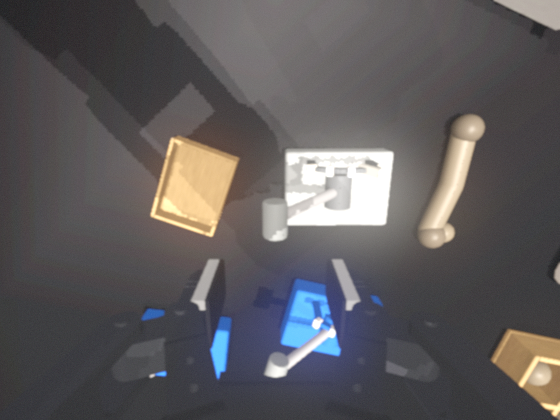

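The picture shows the grip at (275,220), the white-lit grey base, the tray at left (195,187) and the bone at right (450,190). The lever reads about 0.06 rad with its grip centred under the tool. Next I'll lower the fingers around the grip, sweep along +tool y and close to centre it.

```bash
python3 -m creep '[[0,0,0,0,0,3,5],[0,0,0,0,0,6,5],[0,0,0,0,0,8.6,5],[0,0,0,0,0,8.6,3],[0,0,0,0,1,8.5,3],[0,0,0,0,2.5,8,3],[0,0,0,0,4,7.6,3],[0,0,0,0,5.5,7.3,3],[0,0,0,0,7,7.2,3],[0,0,0,0,8.5,7.4,3],[0,0,0,0,9.5,7.6,3],[0,0,0,0,10.4,7.8,3],[0,0,0,0,10.4,7.8,1.8],[0,0,0,0,10.4,7.8,1.8],[0,0,0,0,10.4,7.8,1.8],[0,0,0,0,10.4,7.8,1.8]]' 20
python3 - <<'E'
from h import *
im,d=cap('wrist','w2'); cap('scene','s2')
a=cv2.imread('pics/scene1.png')
cv2.imwrite('pics/s2c.png',cv2.resize(cv2.imread('pics/s2.png')[160:260,170:300],None,fx=5,fy=5,interpolation=3))
E
```

```text
clock: 3.52
eef_pos: [0.5381, -0.1591, 0.1328]
ee_rot: [1.947, 2.465, 0.0]
contact_force: [0.2, 0.1, 0.0]
finger_gap: 0.0182
```

View pics/w2.png

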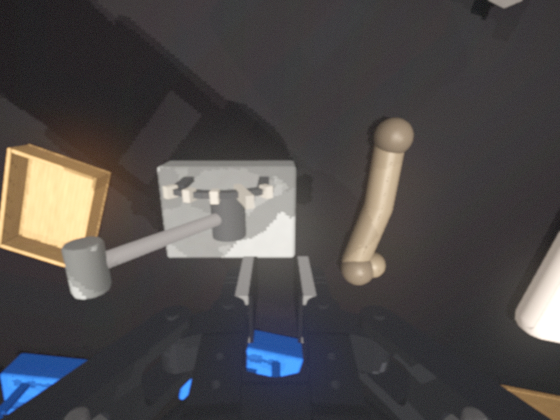

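The lever at (90,270) has not followed: the fingers at (275,280) closed on nothing. I'll measure why.

Run:
```python
from h import *
u=np.array([np.cos(np.radians(13.5)),np.sin(np.radians(13.5))]);v=np.array([-u[1],u[0]])
for f in('w1','w2'):
    P=world(f); A=(P[...,:2]-[.5015,-.169])@u; B=(P[...,:2]-[.5015,-.169])@v
    pts={'w1':[(205,285),(345,285),(268,205),(268,235),(282,205),(282,235),(338,180),(290,155),(385,220)],'w2':[(247,270),(307,270),(245,295),(310,295),(85,242),(85,270),(85,292),(230,205),(230,235),(160,165),(294,252)]}[f]
    for (c,r) in pts: print(f,c,r,A[r,c].round(3),B[r,c].round(3),P[r,c,2].round(3))
    z=np.load(f'pics/{f}.npz'); print(z['o'],z['r'])
```

```text
w1 205 285 -0.096 0.012 0.241
w1 345 285 -0.039 0.012 0.242
w1 268 205 -0.073 0.01 0.126
w1 268 235 -0.073 -0.014 0.127
w1 282 205 -0.062 0.01 0.126
w1 282 235 -0.062 -0.015 0.125
w1 338 180 -0.004 0.01 0.043
w1 290 155 -0.052 0.033 0.03
w1 385 220 0.052 -0.038 0.03
[ 0.41748646 -0.10540436  0.35393962] [2.80521724 0.32532252 0.0522225 ]
w2 247 270 0.025 0.012 0.152
w2 307 270 0.051 0.012 0.151
w2 245 295 0.025 0.012 0.17
w2 310 295 0.05 0.012 0.171
w2 85 242 -0.066 0.011 0.118
w2 85 270 -0.063 -0.001 0.127
w2 85 292 -0.065 -0.014 0.128
w2 230 205 0.002 0.009 0.044
w2 230 235 0.001 -0.017 0.043
w2 160 165 -0.063 0.032 0.001
w2 294 252 0.053 -0.039 0.029
[ 0.51851748 -0.08110269  0.27605443] [2.80473898 0.32880994 0.05294388]
```

View pics/s2c.png

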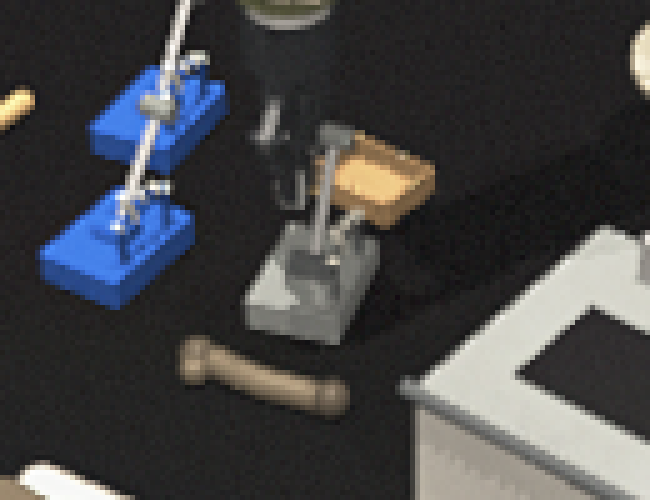

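Run:
```python
from h import *
u=np.array([np.cos(np.radians(13.5)),np.sin(np.radians(13.5))]);v=np.array([-u[1],u[0]])
P=world('w2'); A=(P[...,:2]-[.5015,-.169])@u; B=(P[...,:2]-[.5015,-.169])@v
for c in(243,247,305): print(c,[(r,A[r,c].round(3),B[r,c].round(3),P[r,c,2].round(3)) for r in range(252,276,3)])
t=observe(); print(t['eef_pos'],R.from_rotvec(t['ee_rot']).as_matrix().round(2).tolist(),t['finger_gap'],t['clock'])
for n,f in(('wrist','w2'),('scene','s2')):
  z=np.load(f'pics/{f}.npz')
  for dz in(0.02,0,-.022):
    p=R.from_rotvec(z['r']).as_matrix().T@(t['eef_pos']+[0,0,dz]-z['o']); print(n,dz,(z['K']@p/p[2])[:2].round(0), p[2])
P=world('s2'); q=P.reshape(-1,3); m=(abs(q[:,0]-.54)<.06)&(abs(q[:,1]+.16)<.06)&(q[:,2]>.1); print(m.sum(), q[m][q[m][:,2].argsort()][:8].round(3))
```

```text
243 [(252, np.float64(0.009), np.float64(-0.039), np.float64(0.028)), (255, np.float64(0.009), np.float64(-0.041), np.float64(0.029)), (258, np.float64(0.022), np.float64(0.012), np.float64(0.139)), (261, np.float64(0.022), np.float64(0.012), np.float64(0.142)), (264, np.float64(0.022), np.float64(0.011), np.float64(0.144)), (267, np.float64(0.022), np.float64(0.012), np.float64(0.149)), (270, np.float64(0.023), np.float64(0.012), np.float64(0.151)), (273, np.float64(0.023), np.float64(0.012), np.float64(0.154))]
247 [(252, np.float64(0.013), np.float64(-0.038), np.float64(0.029)), (255, np.float64(0.013), np.float64(-0.041), np.float64(0.03)), (258, np.float64(0.023), np.float64(0.012), np.float64(0.139)), (261, np.float64(0.024), np.float64(0.012), np.float64(0.143)), (264, np.float64(0.024), np.float64(0.012), np.float64(0.145)), (267, np.float64(0.024), np.float64(0.012), np.float64(0.147)), (270, np.float64(0.025), np.float64(0.012), np.float64(0.152)), (273, np.float64(0.025), np.float64(0.012), np.float64(0.154))]
305 [(252, np.float64(0.065), np.float64(-0.052), np.float64(0.
[... 326 characters left out ...]
(270, np.float64(0.05), np.float64(0.012), np.float64(0.151)), (273, np.float64(0.05), np.float64(0.012), np.float64(0.153))]
[ 0.5381767  -0.15906665  0.1327848 ] [[-0.23, 0.97, 0.0], [0.97, 0.23, -0.0], [-0.0, 0.0, -1.0]] 0.018144246517467162 3.625
wrist 0.02 [278. 294.] 0.14227723919721888
wrist 0 [277. 271.] 0.16126610022870574
wrist -0.022 [277. 252.] 0.18215384736334128
scene 0.02 [229. 195.] 1.7878193284538555
scene 0 [229. 199.] 1.800130361204661
scene -0.022 [229. 203.] 1.8136724972305474
1448 [[ 0.551 -0.161  0.13 ]
 [ 0.551 -0.156  0.132]
 [ 0.552 -0.147  0.136]
 [ 0.546 -0.146  0.137]
 [ 0.529 -0.152  0.139]
 [ 0.55  -0.147  0.14 ]
 [ 0.56  -0.16   0.141]
 [ 0.559 -0.156  0.142]]
```

By both cameras the fingertips really sit at z≈0.137 with the TCP reading 0.133. That is about 22–25 mm higher than the nominal tool geometry gives, so the sweep passed over the grip. I'll redo it lower.

```bash
python3 -m creep '[[0,0,0,0,0,-2,5],[0,0,0,0,-4,-2,5],[0,0,0,0,-8,-2,5],[0,0,0,0,-10.4,-2,5],[0,0,0,0,-10.4,-2,5],[0,0,0,0,-10.4,1,5],[0,0,0,0,-10.4,3.6,5],[0,0,0,0,-10.4,3.6,3.2],[0,0,0,0,-10.4,3.6,3.2],[0,0,0,0,-9.4,3.3,3.2],[0,0,0,0,-7.9,2.8,3.2],[0,0,0,0,-6.4,2.3,3.2],[0,0,0,0,-4.9,1.8,3.2],[0,0,0,0,-3.4,1.6,3.2],[0,0,0,0,-1.9,1.8,3.2],[0,0,0,0,-0.9,2,3.2],[0,0,0,0,0,2.2,3.2],[0,0,0,0,0,2.2,1.5],[0,0,0,0,0,2.2,1.5],[0,0,0,0,0,2.2,1.5]]' 20
python3 - <<'E'
from h import *
cap('wrist','w3'); print(observe()['finger_gap'],observe()['contact_force'])
E
```

```text
clock: 6.12
eef_pos: [0.5383, -0.159, 0.1115]
ee_rot: [1.947, 2.465, 0.001]
contact_force: [0.2, 2.8, 6.9]
finger_gap: 0.0211
0.0208591602580551 [-0.92008272  2.33760639  6.42236789]
```

View pics/w3.png

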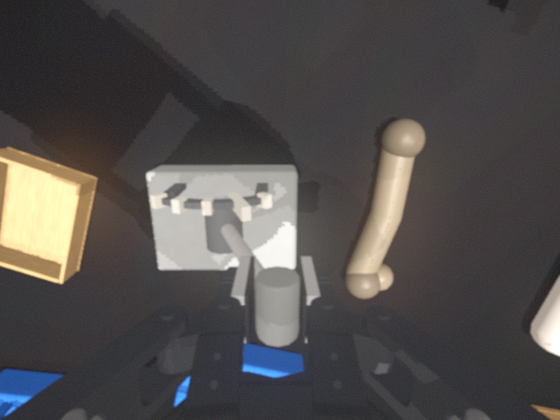

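The grip is held between the pads at (278,305). I'll release, rise and measure the lever.

```bash
python3 -m creep '[[0,0,0,0,0,0,4],[0,0,0,0,0,0,4],[0,0,0,0,0,-3,4],[0,0,0,0,0,-7,4],[0,0,0,0,0,-10,4],[0,0,0,0,0,-10,4]]' 20
python3 - <<'E'
from h import *
cap('wrist','w4'); P=world('w4').reshape(-1,3)
u=np.array([np.cos(np.radians(13.5)),np.sin(np.radians(13.5))]);v=np.array([-u[1],u[0]])
a=(P[:,:2]-[.5015,-.169])@u; b=(P[:,:2]-[.5015,-.169])@v; z=P[:,2]
m=(abs(b)<.018)&(abs(a)<.08)&(z>.1)&(z<.16); g=np.c_[a,b,z][m]; print(m.sum(),np.median(g,0),g.min(0),g.max(0))
m2=m&(z>np.percentile(z[m],60)); print('top ridge a',np.median(a[m2]))
m=(abs(b)<.008)&(abs(a)<.08)&(z>.065)&(z<.105); g=np.c_[a,z-.03][m]; print(m.sum(),np.median(np.arctan2(g[:,0],g[:,1]))+.7)
# box geometry and bar
yb=np.radians(-7.5); ex=np.array([np.cos(yb),np.sin(yb)])
bar=np.array([.4828,.1745]); H=bar+.205*ex; print('hinge',H,'box c',H-.12*ex)
go([bar[0],bar[1],.25],yawrot(yb+np.pi/2))
E
```

```text
clock: 6.92
eef_pos: [0.5388, -0.1595, 0.2126]
ee_rot: [1.945, 2.462, 0.001]
contact_force: [-0.7, -0.2, -0.7]
finger_gap: 0.0402
1212 [ 0.03760611 -0.00110639  0.14045027] [ 0.02075447 -0.01790903  0.10005845] [0.04823962 0.01159663 0.14411076]
top ridge a 0.038318460094244784
211 0.9903730747842716
hinge [0.6860462  0.14774213] box c [0.56707281 0.16340527]
turn [0.001 0.    0.365] shift cm [33.74  2.34 -3.93]
```

The lever grip sits at a≈+0.038 m, which puts the joint at about 1.05 rad. Next I'll go above the bar.

```bash
python3 -m creep '[[0,0,0.1,5,0.4,-3.9,5],[0,0,0.2,10,0.8,-3.9,5],[0,0,0.3,15,1.2,-3.9,5],[0,0,0.36,20,1.6,-3.9,5],[0,0,0.36,25,2,-3.9,5],[0,0,0.365,30,2.2,-3.9,5],[0,0,0.365,33.7,2.3,-3.9,5],[0,0,0.365,33.7,2.3,-3.9,5],[0,0,0.365,33.7,2.3,-3.9,5],[0,0,0.365,33.7,2.3,-3.9,5]]' 60
python3 - <<'E'
from h import *
cap('wrist','w5'); P=world('w5').reshape(-1,3)
q=P[(P[:,2]>.145)&(P[:,2]<.17)&(abs(P[:,0]-.483)<.06)&(abs(P[:,1]-.175)<.09)]
print(len(q),cv2.minAreaRect((q[:,:2]*1000).astype(np.float32)),np.median(q,0),np.percentile(q[:,2],95))
d=cv2.fitLine(q[:,:2].astype(np.float32),cv2.DIST_HUBER,0,.01,.01).ravel(); print(np.degrees(np.arctan2(-d[0],d[1])),d)
# fingers
a=P[:,2]; m=(a>.22)&(a<.3)&(abs(P[:,0]-.483)<.06)&(abs(P[:,1]-.175)<.04); print('finger min z',np.sort(a[m])[:400:40].round(3))
q2=P[m&(a<.275)]; e=np.array([np.cos(-.131),np.sin(-.131)]); s=(q2[:,:2]-[.4828,.1745])@e; print('inner',s[s<0].max(),s[s>0].min())
q=P[(P[:,2]>.105)&(P[:,2]<.125)]; 
for z in(.1305,.135):
  zL=z-.1105
  for t in(.06,.12,.18,.24,.3,.36,.42,.47,.51): print(t,(100*(.205-.205*np.cos(t)+zL*np.sin(t))).round(2),(-100*(.205*np.sin(t)+zL*np.cos(t)-zL)).round(2))
bar=np.array([.4828,.1745]);go([bar[0],bar[1],.134],yawrot(np.radians(82.5)))
E
```

```text
clock: 8.22
eef_pos: [0.4827, 0.1731, 0.2493]
ee_rot: [-2.363, -2.069, 0.001]
contact_force: [-0.3, -0.2, 0.0]
finger_gap: 0.0502
2589 ((482.98333740234375, 173.00062561035156), (122.68170928955078, 14.03681755065918), 82.3717269897461) [0.48379054 0.18122486 0.15905838] 0.1607644524232127
-7.542158 [0.13125567 0.99134856 0.48374134 0.17868882]
finger min z [0.252 0.255 0.256 0.257 0.258 0.259 0.259 0.26  0.26  0.261]
inner -0.0254308189297718 0.024002849291913736
0.06 0.16 -1.23
0.12 0.39 -2.44
0.18 0.69 -3.64
0.24 1.06 -4.82
0.3 1.51 -5.97
0.36 2.02 -7.09
0.42 2.6 -8.19
0.47 3.13 -9.07
0.51 3.59 -9.75
0.06 0.18 -1.22
0.12 0.44 -2.44
0.18 0.77 -3.63
0.24 1.17 -4.8
0.3 1.64 -5.95
0.36 2.18 -7.06
0.42 2.78 -8.15
0.47 3.33 -9.02
0.51 3.8 -9.7
turn [-0.     0.    -0.002] shift cm [ 0.13 -0.   11.54]
```

View pics/w5.png

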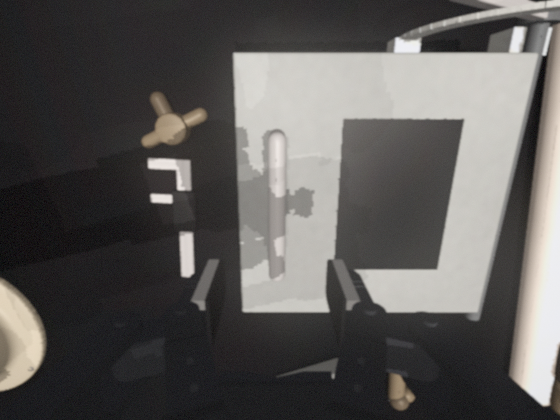

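The bar spans (277,135)–(277,275) and the fingers straddle it symmetrically. Tip z is about TCP+0.003, so I'll descend 11.5 cm, close, and check.

```bash
python3 -m creep '[[0,0,0,0.1,0,4,5],[0,0,0,0.1,0,8,5],[0,0,0,0.1,0,10.5,5],[0,0,0,0.1,0,11.5,5],[0,0,0,0.1,0,11.5,5],[0,0,0,0.1,0,11.5,1],[0,0,0,0.1,0,11.5,1],[0,0,0,0.1,0,11.5,1],[0,0,0,0.1,0,11.5,1],[0,0,0,0.1,0,11.5,1]]' 60
```

```text
clock: 9.52
eef_pos: [0.4839, 0.1751, 0.1356]
ee_rot: [2.36, 2.07, 0.005]
contact_force: [5.0, -1.5, 1.2]
finger_gap: 0.0121
```

```bash
python3 -m creep '[[0.03,0,0,0,0.1,-0.6,0.5],[0.06,0,0,0,0.2,-1.2,0.5],[0.09,0,0,0,0.3,-1.8,0.5],[0.12,0,0,0,0.44,-2.4,0.5],[0.12,0,0,0,0.44,-2.4,0.5],[0.12,0,0,0,0.44,-2.4,0.5]]' 60
python3 - <<'E'
from h import *
cap('scene','s3'); cap('wrist','w6')
cv2.imwrite('pics/s3c.png',cv2.resize(cv2.imread('pics/s3.png')[170:290,220:380],None,fx=4,fy=4,interpolation=3))
E
```

```text
clock: 10.28
eef_pos: [0.4877, 0.1745, 0.1584]
ee_rot: [-2.294, -2.011, 0.118]
contact_force: [8.1, 1.1, -6.3]
finger_gap: 0.0117
```

View pics/s3c.png

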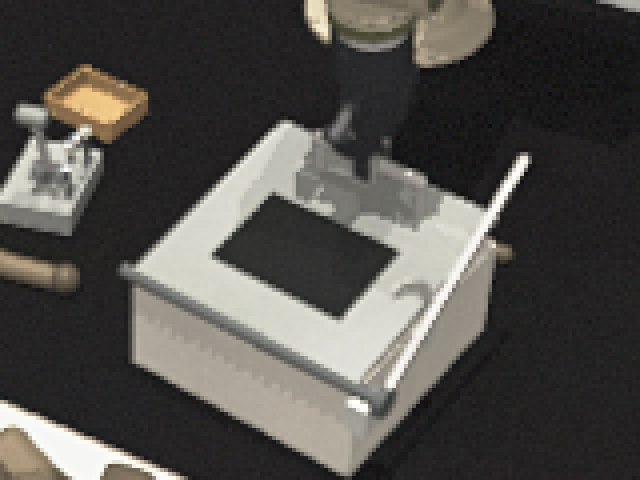

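The lid is rising with the grip (wrist force z -6 N). I'll continue along the arc.

```bash
python3 -m creep '[[0.03,0,0,0,0.08,-0.6,0.5],[0.06,0,0,0,0.18,-1.2,0.5],[0.09,0,0,0,0.3,-1.8,0.5],[0.12,0,0,0,0.44,-2.4,0.5],[0.15,0,0,0,0.6,-3,0.5],[0.18,0,0,0,0.77,-3.6,0.5],[0.21,0,0,0,0.96,-4.2,0.5],[0.24,0,0,0,1.17,-4.8,0.5],[0.27,0,0,0,1.4,-5.4,0.5],[0.3,0,0,0,1.64,-5.95,0.5],[0.33,0,0,0,1.9,-6.5,0.5],[0.36,0,0,0,2.18,-7.06,0.5],[0.375,0,0,0,2.3,-7.3,0.5],[0.375,0,0,0,2.3,-7.3,0.5],[0.375,0,0,0,2.3,-7.3,0.5]]' 60
cat > ang.py <<'E'
from h import *
import sys
f=sys.argv[1]; cap('scene',f); P=world(f).reshape(-1,3); print(observe()['contact_force'],observe()['finger_gap'],observe()['qvel'].round(3))
e=np.array([np.cos(-.131),np.sin(-.131)]); v=np.array([-e[1],e[0]]); H=[.686,.1477]
a=(P[:,:2]-H)@e; b=(P[:,:2]-H)@v; z=P[:,2]
m=(abs(b)<.115)&(a>-.17)&(a<-.02)&(z>.118)&(z<.3)&(z-.1145-np.tan(.7)*-a<.02)
# lid plane fit robust
A=np.c_[a,np.ones(len(a))][m]; zz=z[m]
k=np.ones(len(zz),bool)
for _ in range(10):
    c=np.linalg.lstsq(A[k],zz[k],rcond=None)[0]; k=abs(A@c-zz)<.006
print('lid',m.sum(),k.sum(),np.arctan(-c[0]),c)
q=P[(b>.13)&(b<.165)&(a>-.24)&(a<-.06)&(z>.14)]; d=cv2.fitLine(q.astype(np.float32),cv2.DIST_HUBER,0,.01,.01).ravel(); print('pointer',len(q),np.arcsin(abs(d[2])))
cv2.imwrite(f'pics/{f}c.png',cv2.resize(cv2.imread(f'pics/{f}.png')[150:290,220:380],None,fx=4,fy=4,interpolation=3))
E
python3 ang.py s4
```

```text
clock: 12.25
eef_pos: [0.5182, 0.1704, 0.2279]
ee_rot: [-2.056, -1.802, 0.455]
contact_force: [1.6, -1.1, -9.3]
finger_gap: 0.0118
[ 1.72396211 -1.07541602 -9.83826027] 0.011936333190464369 [-0.001  0.    -0.005  0.001  0.003  0.002]
lid 2742 2344 0.4753836857921952 [-0.51475737  0.12091958]
pointer 165 0.501948
```

View pics/s4c.png

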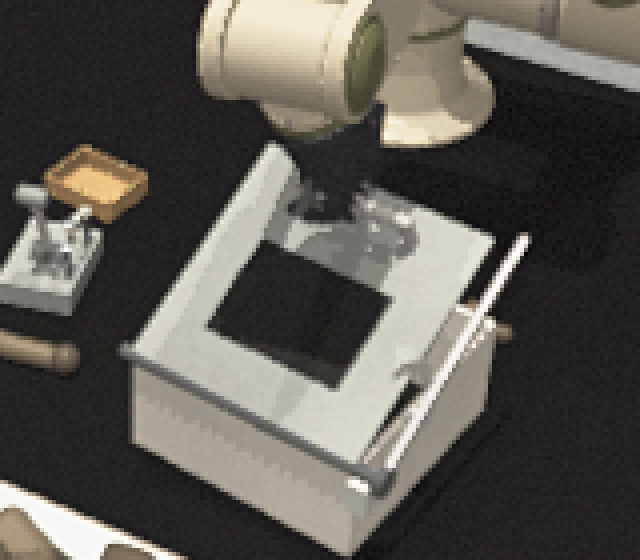

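The lid measures 0.475 and the pointer about 0.505, with the lever and bystanders undisturbed. I'll raise it 0.03 more and hold.

```bash
python3 -m creep '[[0.015,0,0,0,0.04,-0.3,0.5],[0.03,0,0,0,0.08,-0.6,0.5],[0.03,0,0,0,0.08,-0.6,0.5],[0.03,0,0,0,0.08,-0.6,0.5],[0.03,0,0,0,0.08,-0.6,0.5],[0.03,0,0,0,0.08,-0.6,0.5],[0.03,0,0,0,0.08,-0.6,0.5],[0.03,0,0,0,0.08,-0.6,0.5],[0.03,0,0,0,0.08,-0.6,0.5]]' 60
python3 ang.py s5; python3 ang.py s6
python3 - <<'E'
from h import *
P=world('s6').reshape(-1,3); u=np.array([np.cos(np.radians(13.5)),np.sin(np.radians(13.5))]);v=np.array([-u[1],u[0]])
a=(P[:,:2]-[.5015,-.169])@u; b=(P[:,:2]-[.5015,-.169])@v; m=(abs(b)<.03)&(abs(a)<.09)&(P[:,2]>.12); print('grip',m.sum(),np.median(a[m]),np.median(P[m,2]))
E
```

```text
clock: 13.42
eef_pos: [0.5219, 0.1699, 0.2332]
ee_rot: [-2.035, -1.785, 0.479]
contact_force: [4.0, -1.8, -11.5]
finger_gap: 0.0116
[  5.12625728  -1.64365681 -12.12629567] 0.011842588350392947 [-0.     0.001 -0.     0.     0.001 -0.   ]
lid 2803 2388 0.5090133132644986 [-0.55806403  0.12072335]
pointer 167 0.47722533
[  4.47985277  -1.83933356 -12.51812628] 0.011678947006229217 [-0.    -0.002 -0.001  0.    -0.     0.001]
lid 2793 2409 0.5031983144702888 [-0.55046261  0.12126809]
pointer 167 0.5078166
grip 42 0.045548983944403806 0.13684174475219069
```

```bash
python3 -c "
from bench import ticket
print(ticket.sign_off())"
```

```text
the job is handed in; nothing more can be done
None
```

The job is handed in with the dimmer lever at the long tick and the lid held still in line with the pointer. The sign-off gave no verdict.

**Dimmer:** I swung the grey dimmer's lever to the long tick and let go. Its grip measured 38 mm past upright, which is about 1.05 rad. A cruder fit on the lever's rod read 0.99, still within tolerance. In the last picture the grip was seen only from its far side, and it agreed with the earlier position.

**Lid:** I then gripped the lid's bar and raised it along its arc. The last two readings were 0.509 and 0.503 rad. The pointer, which I left alone, read about 0.51 in three of five fits. The other two gave 0.50 and 0.48, the last from a noisy fit, and all are within 0.08 of the lid. The arm was still, with about 12 N at the wrist.

**What went wrong or disagreed:**
- **First sweep missed:** the first pass at the lever went over the grip. The fingertips sit about 25 mm farther back than the tool data say, so I measured them with the cameras and repeated the sweep lower.
- **Finger opening:** on the 14 mm bar it read about 12 mm, but the lid followed the grip throughout.
- **Bystanders:** I checked the tray and the leg bone only by eye, and they looked unmoved. I did not check the other loose things after the lift; nothing came near them.

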